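# Sort full cartons from empties by weight

## Task

Three identical sealed yellow cartons stand on the bench: one or two of them hold a heavy steel bushing, the rest came empty, and only the weight tells. Feel how heavy each one is, then stand the full ones upright in the blue bin and the empty ones upright in the brown cardboard tray, flat on its floor. Set the cartons down gently without dropping or tipping over any, and leave the spray can and the spanner where they are.

Things in the scene. Friction and masses are not known exactly. Their poses are not given: they have to be found in the camera images.
- carton_a: sealed yellow carton, 80 (its x) x 60 (its y) x 70 mm high, with a white paper tape strip along its top in x; origin at the centre of its underside, z up. Either empty (about 90 g) or full, holding one steel bushing hidden inside (450 to 700 g in all). All three look the same, and which are full changes every time, whatever the name
- carton_b: sealed yellow carton, 80 (its x) x 60 (its y) x 70 mm high, with a white paper tape strip along its top in x; origin at the centre of its underside, z up. Either empty (about 90 g) or full, holding one steel bushing hidden inside (450 to 700 g in all). All three look the same, and which are full changes every time, whatever the name
- carton_c: sealed yellow carton, 80 (its x) x 60 (its y) x 70 mm high, with a white paper tape strip along its top in x; origin at the centre of its underside, z up. Either empty (about 90 g) or full, holding one steel bushing hidden inside (450 to 700 g in all). All three look the same, and which are full changes every time, whatever the name
- blue_bin: blue plastic bin for full cartons: open tray, outside 216 (its x) x 136 (its y) mm, walls 3 mm thick and 40 mm high, floor 3 mm thick, fixed to the bench; origin at the centre of its underside, z up. It has room for two cartons end to end, their long sides along its x
- card_tray: brown cardboard tray for empty cartons: open tray, outside 216 (its x) x 136 (its y) mm, walls 3 mm thick and 40 mm high, floor 3 mm thick, fixed to the bench; origin at the centre of its underside, z up. It has room for two cartons end to end, their long sides along its x
- red_box: shut red bolt box, 90 x 70 x 85 mm high, fixed to the bench, not part of the job; origin at the centre of its underside
- spray_can: black and red spray can, 54 mm in diameter, 170 mm high, standing loose; not to be disturbed; origin at the centre of its underside
- spanner: steel spanner 190 mm long lying loose, along its x; not to be disturbed; origin under its middle
Mind the look-alikes: they are no part of the job. Leave any pink look-alike of the carton_c alone.

How it is judged:
By the outcome, as a careful person would: the job done as asked, in the order asked, and still so for the second after the job is handed in, with the robot touching nothing.
It also fails if it takes over 72 s, if anything falls off the work surface, if the arm or the gripper's body presses on something with over 40 N, if the wrist force passes 120 N, or if a joint passes its speed limit or range.

## Robot

A 6-joint arm with a two-finger parallel gripper is mounted at the origin on the work surface. World frame = base frame: x ahead of the robot, y to its left, z up, the work surface at z = 0. Lengths are in m, angles in degrees, forces in N, time in s.
With the tool pointing down it reaches from about 0.325 to 0.775 m from the base axis. Payload 5.5 kg.
Tool frame: the origin (TCP) lies at the centre of the arm's flange, where the gripper is bolted on; the fingertips stand 182 mm ahead of it and the grasp point (between the pads) lies 163 mm ahead of it; z points along the fingers, y is the line along which they close (so a half turn about z gives the same grasp; the last joint's range is limited). The gripper opens to 88 mm and grips with 3 to 60 N. Pads are 20 mm wide; open, the fingers measure 115 mm over their backs; the gripper's body (75 mm by 178 mm) begins 61 mm behind the grasp point.
Start: joints at [61.496, 5.22, 70.514, -0, 104.267, -3.249], TCP at [0.256, 0.543, 0.405] pointing down, gripper open.
Joint ranges: [-164.24, 164.24], [-49.07, 125.15], [9.68, 141.18], [-86.29, 266.29], [3.28, 154.24], [-151.56, 151.56]. Speed limits (degrees/s): [147.25, 147.25, 172.46, 180, 180, 180].

## Interface

Orientations are given as [roll, pitch, yaw] about the fixed x, y, z axes, in that order (R = Rz(yaw) Ry(pitch) Rx(roll)).
In Python, from station import r gives the robot as it stands. The module is installed in compiled form; this text tells all that it offers. Calls block until the motion is done:
- r.reach(position, orientation): joint-space move of the TCP to a pose.
- r.servo_line(position, rotation=None, speed=0.15): straight line of the TCP; rotation=None keeps the orientation; speed is the mean speed in m/s.
- r.move_joints(angles): joint-space move.
- r.let_go() and r.grab(squeeze=None): open the fingers fully, or close them until they stop; squeeze is the grip in N (None keeps the last).
- r.wait(seconds).
- r.inverse_kinematics(position, orientation): joint angles nearest the present ones, or None.
- r.sense(): the state.
- r.snapshot(name): name is "side" or "top" or "wrist"; returns a dict with "frame" (480x640x3 uint8, red, green, blue), "fx", "fy", "cx", "cy" (pixels), "R" (3x3) and "t" (3): a world point X has camera coordinates R X + t. Camera axes: x right, y down, z forward; pixel columns grow to the right and rows downward; lengths in m; the calibration is good to about 2 mm. A picture is of the moment at which its call begins. There is no depth.
A pose or a line that the arm cannot do raises r.IKError and nothing moves.
- r.hand_in(): hands the job in; it is judged then, once.
The state is a dict: "clock": time; "joints": joint angles; "joint_vel": joint speeds; "joint_torque": joint torques, N m; "tcp_pos": TCP position; "orientation": TCP orientation; "contact_force": force on the tool from outside, world axes, zero at the start; "torque": the same for the moment, N m; "opening": finger opening in m; "gripper_force": force on a finger pad.
Only numpy, scipy, OpenCV 4.12 (cv2) and the standard library are available. Lean on these libraries where they do the work, as an engineer would, in place of code of your own. Each camera call takes 0.05 s, during which the arm holds its last target. There are 200 camera calls.

## Working session

There is one attempt and no reset: what is moved stays moved. The work goes in short steps, each a Python script; the robot and the scene stay as the last script left them, time stands still between calls to the robot, and variables do not carry over. Pictures are saved under pics/ and viewed, at most 10 in all, crops included, and the job is handed in when it is done.

```bash
mkdir -p pics
python3 - <<'E'
from station import r
import cv2,pickle
d={}
for n in("top","side"):
    s=r.snapshot(n);d[n]=s;cv2.imwrite(f"pics/{n}0.png",s["frame"][:,:,::-1]);print(n,s["fx"],s["cx"],s["cy"],s["R"],s["t"])
pickle.dump(d,open("s0.pkl","wb"));print(r.sense())
E
```

```text
top 604.8014541768911 320.60206856717014 249.95008394188238 [[-0.01581914 -0.9998388  -0.00849306]
 [-0.98256289  0.01711847 -0.18514085]
 [ 0.18525639  0.0054162  -0.98267529]] [0.09947147 0.56394873 1.404234  ]
side 454.0718541845347 319.6309206138436 236.5359836381765 [[ 0.86163506 -0.50742671  0.01015623]
 [-0.31512976 -0.55057764 -0.77301844]
 [ 0.39784199  0.66285926 -0.63430225]] [-0.45268443  0.26516676  0.86677801]
{'clock': 0.1, 'joints': array([ 6.14958588e+01,  5.25856358e+00,  7.05740029e+01,  1.99930494e-05,
        1.04265940e+02, -3.24683208e+00]), 'joint_vel': array([ 0.0458318 , -0.14043316, -0.09651138,  0.01297853, -0.06237734,
        0.10882395]), 'joint_torque': array([ 3.09953655e-03, -4.47853696e+01, -4.07571423e+01,  6.98991003e-02,
        2.82829092e-02, -1.05032498e-04]), 'tcp_pos': array([0.25602099, 0.54269648, 0.40363172]), 'orientation': array([-1.79901653e+02, -5.59849352e-03,  1.54742691e+02]), 'contact_force': array([ 0.84541164,  0.74215478, -0.39750348]), 'torque': array([ 0.00670386, -0.01864955,  0.06749824]), 'gripper_force': 0.0, 'opening': 0.08772834077598168}
```

View pics/top0.png

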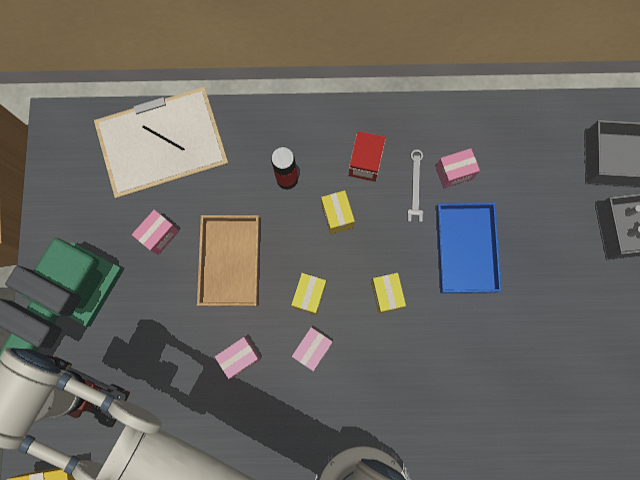

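View pics/side0.png

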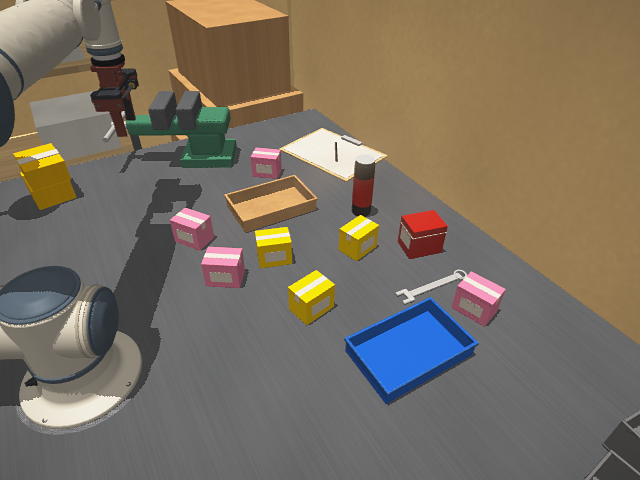

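The top view shows the yellow cartons at about (338,211), (309,293) and (389,292), the blue bin at (468,248), the tray at (229,260) and the spray can at (283,158). The side view agrees, and the pink boxes are decoys. I'll fit the box models to the silhouettes next.

```bash
cat > vis.py <<'E'
import numpy as np,cv2
from scipy.optimize import minimize
def proj(s,X):
    c=np.asarray(X)@s["R"].T+s["t"];return np.c_[s["fx"]*c[:,0]/c[:,2]+s["cx"],s["fy"]*c[:,1]/c[:,2]+s["cy"]]
def unproj(s,uv,z):
    d=s["R"].T@[(uv[0]-s["cx"])/s["fx"],(uv[1]-s["cy"])/s["fy"],1];o=-s["R"].T@s["t"];return (o+d*(z-o[2])/d[2])
def box(p,dims,z0=0):
    x,y,a=p;c,q=np.cos(a),np.sin(a)
    return [[x+c*i*dims[0]/2-q*j*dims[1]/2,y+q*i*dims[0]/2+c*j*dims[1]/2,z0+k*dims[2]] for i in(-1,1) for j in(-1,1) for k in(0,1)]
def hull_of(mask,roi):
    m=np.zeros_like(mask);u0,v0,u1,v1=roi;m[v0:v1,u0:u1]=mask[v0:v1,u0:u1]
    n,l,st,_=cv2.connectedComponentsWithStats(m)
    pts=[np.argwhere(l==i) for i in range(1,n) if st[i,4]>15]
    return cv2.convexHull(np.vstack(pts)[:,::-1].astype(np.float32))
def fit(views,dims,z0=0,starts=np.radians(range(0,180,30))):
    # views: [(snap,hull)]
    s,h=views[0];g=unproj(s,h.mean((0,1)),z0+dims[2]*.7)
    def cost(p):
        e=0
        for s,h in views:
            q=cv2.convexHull(proj(s,box(p,dims,z0)).astype(np.float32));i=cv2.intersectConvexConvex(q,h)[0]
            e+=1-i/(cv2.contourArea(q)+cv2.contourArea(h)-i)
        return e
    b=None
    for a in starts:
        o=minimize(cost,[g[0],g[1],a],method="Nelder-Mead",options=dict(initial_simplex=np.array([g[0],g[1],a])+np.array([[0,0,0],[.01,0,0],[0,.01,0],[0,0,.3]]),xatol=1e-5,fatol=1e-6))
        if b is None or o.fun<b.fun:b=o
    return b.x,b.fun
def hsv(s):return cv2.cvtColor(s["frame"],cv2.COLOR_RGB2HSV)
def yellow(s):return cv2.inRange(hsv(s),(22,120,60),(34,255,255))
def blue(s):return cv2.inRange(hsv(s),(100,150,40),(125,255,255))
def brown(s):return cv2.inRange(hsv(s),(8,60,50),(22,255,255))
E
python3 - <<'E'
from vis import *
import pickle
d=pickle.load(open("s0.pkl","rb"));T,S=d["top"],d["side"]
C=(.08,.06,.07);B=(.216,.136,.04)
for n,f,dm,rt,rs in [("c1",yellow,C,(315,185,362,238),(335,212,385,265)),("c2",yellow,C,(285,268,332,320),(250,222,297,272)),("c3",yellow,C,(366,266,412,318),(283,265,340,328)),("blue",blue,B,(425,190,512,305),(335,290,485,410)),("tray",brown,B,(190,205,268,315),(220,170,322,232))]:
    ht,hs=hull_of(f(T),rt),hull_of(f(S),rs)
    for lab,v in(("top",[(T,ht)]),("both",[(T,ht),(S,hs)])):
        p,e=fit(v,dm);print(n,lab,p[:2].round(4),np.degrees(p[2]).round(1),round(e,3))
print("can top",unproj(T,(283,158),.17),unproj(S,(365,160),.17),"red",unproj(T,(369,148),.085))
for uv in((417,155),(415,216)):print("sp",unproj(T,uv,0))
for uv in((459,163),(312,344),(237,353)):print("pink",unproj(T,uv,.07))
E
```

```text
c1 top [0.6633 0.0481] 14.8 0.035
c1 both [0.664  0.0475] 15.3 0.081
c2 top [0.462  0.1204] 162.4 0.024
c2 both [0.4641 0.1199] -18.1 0.07
c3 top [ 0.4605 -0.0688] 11.2 0.032
c3 both [ 0.4614 -0.0695] 10.6 0.075
blue top [ 0.5716 -0.2726] -0.1 0.013
blue both [ 0.5726 -0.2717] -0.3 0.066
tray top [0.55   0.3181] -1.2 0.032
tray both [0.5514 0.317 ] 178.9 0.079
can top [0.75822622 0.17177047 0.17      ] [0.75805311 0.1677711  0.17      ] red [ 0.80967107 -0.03173996  0.085     ]
sp [ 0.81963502 -0.16140066  0.        ]
sp [ 0.65850785 -0.14905837  0.        ]
pink [ 0.77252739 -0.25141508  0.07      ]
pink [0.3412845 0.1133984 0.07     ]
pink [0.32352282 0.28690456 0.07      ]
```

```bash
cat > job.py <<'E'
from station import r
import numpy as np,cv2
from vis import *
G=.163;H=.052;UP=.33
def fz(n=8):
    v=[]
    for _ in range(n): r.wait(.05);v.append(r.sense()["contact_force"][2])
    return np.mean(v)
def pick(x,y,yaw):
    r.reach([x,y,UP],[180,0,yaw]);r.wait(.2);f0=fz()
    r.servo_line([x,y,G+H],speed=.15);r.grab(30);s=r.sense();print("open",s["opening"],"gf",s["gripper_force"])
    r.servo_line([x,y,G+H+.01],speed=.04);r.servo_line([x,y,UP],speed=.12);r.wait(.3);f1=fz()
    s=r.sense();print("mass g",(f0-f1)/9.81e-3,"torque",s["torque"].round(3),"open",s["opening"],"t",s["clock"])
    return (f0-f1)/9.81
def place(x,y,yaw,via=None):
    if via is not None: r.servo_line([*via,UP],speed=.2)
    r.servo_line([x,y,UP],[180,0,yaw],speed=.2);r.wait(.2);f0=fz()
    z=G+H+.003
    r.servo_line([x,y,z+.012],speed=.12);r.wait(.2)
    zz=z+.004;f0=None
    r.servo_line([x,y,zz],speed=.03);r.wait(.15);f0=fz(3)
    while zz>z-.004:
        zz-=.001;r.servo_line([x,y,zz],speed=.02);r.wait(.05)
        f=r.sense()["contact_force"][2]
        if f-f0>2: break
    print("down at",zz-z,"df",f-f0)
    r.wait(.2);r.let_go();r.wait(.2);r.servo_line([x,y,UP],speed=.15);print("t",r.sense()["clock"])
def snap(n,f):
    s=r.snapshot(n);cv2.imwrite(f"pics/{f}.png",s["frame"][:,:,::-1]);return s
E
python3 - <<'E'
from job import *
pick(.463,.120,-18)
snap("side","held2")
E
```

```text
open 0.06003206723647428 gf 30.00028856098652
mass g 91.65556536614618 torque [0.001 0.138 0.029] open 0.059490332191274954 t 6.1333
```

View pics/held2.png

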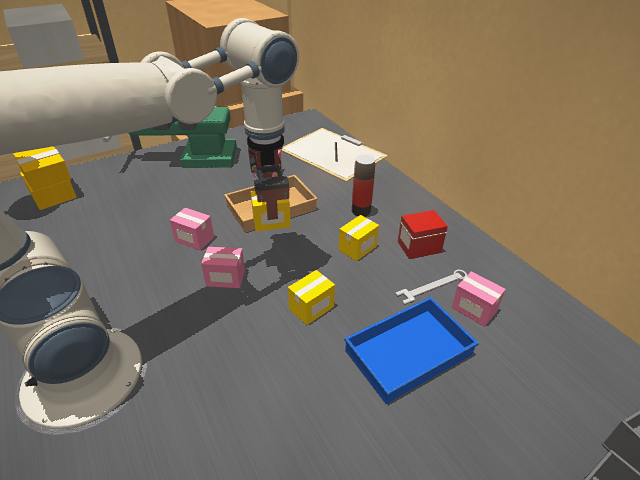

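The carton at (271,210) is held level and weighs 92 g, so it's empty and goes to the tray. Then I'll pick the next one.

```bash
python3 - <<'E'
from job import *
place(.601,.3175,-1.1)
snap("top","placed2")
pick(.461,-.069,11)
snap("side","held3")
E
python3 -c "
import cv2;cv2.imwrite('pics/m1.png',cv2.resize(cv2.hconcat([cv2.imread('pics/placed2.png'),cv2.imread('pics/held3.png')]),(800,300),interpolation=3))"
```

```text
down at 0.0 df 2.1519451617650325
t 13.1667
open 0.0598958090410193 gf 30.000221617519855
mass g 610.6074523951097 torque [-0.007  0.123 -0.014] open 0.059966841298604204 t 18.925
```

View pics/m1.png

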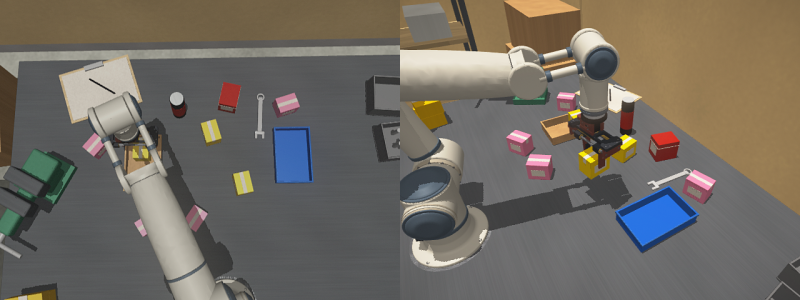

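The first carton stands in the tray at (142,153) in the montage. The second, held at (593,163), weighs 611 g, so it's full and goes to the bin.

Run:
```python
from job import *
place(.622,-.272,-.2)
m=pick(.664,.0477,15)
if m>.3: place(.522,-.272,-.2,via=(.57,.0))
elif m>.05: place(.500,.319,-1.1,via=(.56,.05))
r.move_joints([0,-20,90,0,100,80]) if False else r.reach([.36,0,.42],[180,0,0])
snap("top","end_t");snap("side","end_s");print(r.sense()["clock"])
```

```text
down at 0.0 df 2.6209196405445887
t 26.0417
open 0.059440668075719974 gf 30.000228993594646
mass g 458.3490132404257 torque [-0.018  0.17   0.004] open 0.059493712415027156 t 31.4583
down at 0.0 df 2.585932027453923
t 39.2917
40.6417
```

View pics/end_t.png

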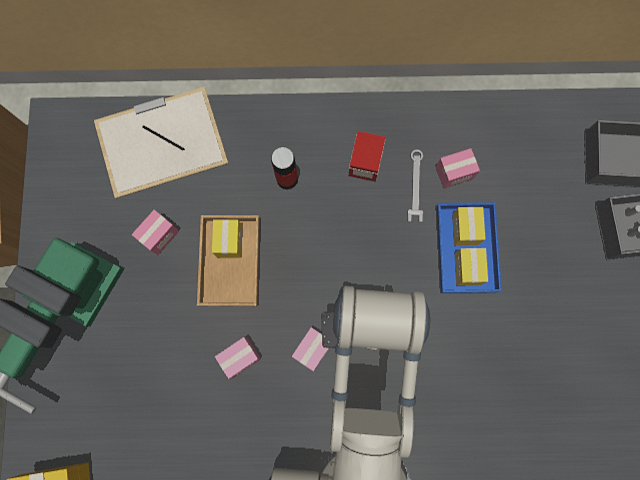

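View pics/end_s.png

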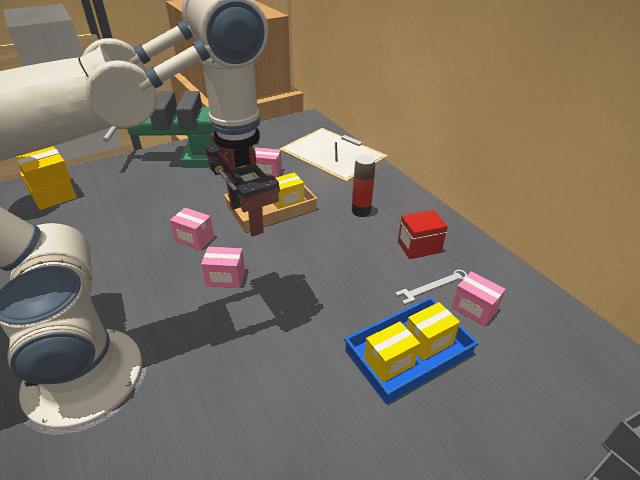

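Both views show two cartons upright in the blue bin, at (470,226) and (474,266) in the top view, and the empty one flat in the tray at (226,238). The can and spanner haven't moved and the arm is clear of everything.

```bash
python3 -c "
from station import r
print(r.hand_in())"
```

```text
the job is handed in; nothing more can be done
None
```

The job is handed in: the two full cartons (611 g and 458 g) stand upright in the blue bin and the empty one (92 g) stands in the cardboard tray, with the spray can and spanner where they were, at about 41 s on the clock.

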